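# Lock the portafilter into the espresso press

### The arm

A 7-joint arm with a two-finger parallel gripper is mounted at the origin on a cart in front of the work surface, level with it; the furniture and walls round the work are solid. World frame = base frame: x ahead of the robot, y to its left, z up, the work surface at z = 0. Lengths are in m, angles in rad, forces in N, time in s.
With the tool pointing down it reaches from about 0.425 to 0.925 m from the base axis. Payload 6.8 kg.
Tool frame: the origin (TCP) lies midway between the tips of the shut fingers; the grasp point (between the pads) lies 19 mm behind it; z points along the fingers, y is the line along which they close (so a half turn about z gives the same grasp; the last joint's range is limited). The gripper opens to 85 mm and grips with 20 to 120 N. Pads are 22 mm wide; open, the fingers measure 114 mm over their backs; the gripper's body (76 mm by 85 mm) begins 54 mm behind the grasp point. The pads swing forward as they close: fully open they stand 13 mm farther back than shut.
Start: joints at [-1.214, 0.477, 0.022, 1.555, -0.011, 1.109, -0.083], TCP at [0.303, 0.603, 0.196] pointing down, gripper open.
Joint ranges: [-2.96, 2.96], [-0.34, 2.1], [-1.41, 1.46], [0.24, 2.44], [-1.37, 4.51], [0.17, 1.92], [-2.96, 2.96]. Speed limits (rad/s): [2.39, 2.39, 3.14, 3.14, 3.14, 3.14, 3.14].

### API

Orientations are given as a unit quaternion [w, x, y, z].
In Python, from station import * gives the robot as it stands.
- The arm moves only by the shell command python3 -m creep 'ROWS' [FORCE]. ROWS is JSON, a list of rows, each a list of 7 numbers: the gripper command: -1 is shut, 1 is fully open, values between are in proportion, then the shift along the world's x, y, z in mm, then the turn, a rotation vector about the world's x, y, z in rad. A call has 1 to 5 rows; each row shifts and turns the commanded pose from where the row before left it; what a row does not reach is not made up. A row lasts 1/8 s, in which the tool goes at most 62.5 mm and 10.7 degrees, less where a joint would pass 70% of its speed; a pose out of reach is approached as far as the arm can. A call is refused whole if a number of a shift passes 62.5 or a number of a turn 0.188, either way. A call with a gripper value outside its range is refused whole. The fingers move at their own pace and stop on an object; FORCE is the grip in N (left out, the last holds). Time passes only in rows, so rows that do not move let the fingers close. It gives the time, the measured TCP pose, the force, the opening and the grip force at its end, in the units of the state.
- get_obs(): the state, without advancing time (a new reading comes with each control period).
- read_camera(name): name is "side" or "top"; returns (picture, depth): 400x640x3 uint8, red, green, blue; 400x640 float32, m along the optical axis (not along the pixel's ray), 0 where there is no reading.
- camera_params(name): a dict with "intrinsics" (3x3 intrinsics, pixels), "cam_to_world" (4x4, takes a point from camera to world coordinates). Camera axes: x right, y up, looking along -z (the intrinsics and any distortion apply to the point x, -y, -z); pixel columns grow to the right and rows downward; lengths in m; the calibration is good to about 2 mm. A picture is of the moment at which its call begins. camera_params takes no time and is no camera call.
- hand_in(): hands the job in; it is judged then, once.
The state is a dict: "t": time; "q": joint angles; "joint_vel": joint speeds; "joint_torque": joint torques, N m; "eef_pos": TCP position; "tool_rot": TCP orientation; "contact_force": force on the tool from outside, world axes, zero at the start; "torque": the same for the moment, N m; "gripper_width": opening from 0.0 (shut) to 1.0 (fully open); "grasp_force": force on a finger pad.
Only numpy, scipy, OpenCV 4.12 (cv2) and the standard library are available. Lean on these libraries where they do the work, as an engineer would, in place of code of your own. Each camera call takes 0.05 s, during which the arm holds its last target. There are 200 camera calls.

### The job

Get the espresso press ready for a shot: draw the portafilter out of its low wooden rest, stand it on the worktop and let go, then take it again by its black handle. Bring it in under the group head, over the cup, with the handle to the press's left (as you face the press), raise it so that its two lugs go up through the gaps, swing the handle round to point straight out of the front, and let it settle down into the notches so that it hangs locked and level. Leave the cup on the drip plate, the jar and the pepper mill standing where they are.

Things in the scene. Friction and masses are not known exactly. Their poses are not given: they have to be found in the camera images.
- portafilter: Portafilter, 0.2 to 0.5 kg, 200 mm long. Origin: centre of the basket's underside; x along the handle, away from the basket; z up. Basket: open steel cup, 66 mm across, rim at z 56 mm. It stands level by itself, on the basket and a small foot under the handle's end (x 142 to 154 mm). Starts with its black handle inside the rest, out of the fingers' reach; basket and neck stick out in front.
- lug (a point): Middle of the portafilter's handle-side lug: x 37, z 49 mm in its frame. A second, equal lug sits on the far side (x -37). Each is 20 mm wide, fills z 46 to 52 mm and reaches out to 44 mm from the basket's axis.
- neck (a point): Point on the portafilter's steel neck (16 mm wide, 14 mm high, x 29 to 80 mm), on its centre line at x 60, z 26 mm; axes as the portafilter's. For drawing it out; too near the basket for fitting, as the hand would meet the group head.
- grip (a point): Point on the portafilter's black handle (26 mm wide, 24 mm high, x 80 to 156 mm), on its centre line at x 120, z 26 mm; axes as the portafilter's. Hold it here to fit it.
- butt (a point): Centre of the end face of the black handle, x 156, z 26 mm in the portafilter's frame.
- rest: Low wooden rest, fixed: a sleeve open at its front (-x side), closed at the back, 95 mm deep, 110 mm wide, 64 mm high; inside 92 mm wide, 54 mm high. Origin on the worktop on its middle line, 20 mm behind the front face; x points into the sleeve. The portafilter comes out towards -x; 95 mm frees it.
- rest_mouth (a point): Centre of the rest's opening, in the plane of its front face, 27 mm above the worktop; axes as the rest's.
- press: Manual espresso press, fixed, 252 mm high. Origin on the worktop under the group head's axis; front -x, z up. Base 15 mm high, reaching 75 mm to the front and sides; column behind, from x 58 mm. Group head: steel barrel 108 mm across, open below, underside at z 140 mm, top at 230 mm. To pass below it the portafilter's underside must be under 82 mm, yet above the cup's rim (67 mm).
- press_gap (a point): Middle of the left gap in the group head's lip, at the underside (z 140 mm), 42 mm from the axis, 60 degrees left of front: direction (-0.5, 0.866) in the press's axes. A second gap lies across the hole. The hole is 72 mm across, the gaps take the lugs with some 4 degrees to spare either way: enter with the handle pointing over this gap. Lip 6 mm thick (z 140 to 146).
- press_notch (a point): Middle of the front notch: 42 mm from the axis towards press -x, floor at z 146 mm (a second one across the hole). From the gaps the lugs turn 60 degrees, only counterclockwise seen from above, over a ridge 4 mm above the notch floor; over the notches they come down 4 mm and are locked. The notches leave 6 degrees either way; a stop lies just behind.
- press_seat (a point): Where the portafilter's origin is when locked: on the group head's axis, 100 mm above the worktop; axes as the press's; locked, the handle points along -x. Underside heights: 100 mm in the notches, 104 mm sliding on the ridge, 110 mm rim against the ceiling; turn it at 106 to 108 mm.
- cup: Small grey stoneware espresso cup with a handle, 63 x 86 mm, 52 mm high, standing on the drip plate under the group head, rim 67 mm above the worktop. Origin: on its underside, 12 mm from the middle of its foot towards its handle (-y). Leave it alone.
- cabinet_corner (a point): Lower left front corner of the wall cabinet over the worktop (underside 0.47 m up); its front runs right and away from the robot, direction (0.26, -0.97), with knobs 40 mm proud: keep the wrist before or below it. A tall fridge column stands at the robot's right: its nearest edge is 0.31 m nearer in x and 0.25 m right of this corner, floor to above the arm; keep the elbow left of it.
- jar: Small glass storage jar with a grey lid, 73 mm across, 130 mm high, standing on the worktop. Origin: centre of its underside. Leave it alone.
- mill: Dark wooden pepper mill, 58 mm across, 165 mm high, standing on the worktop. Origin: centre of its underside. Leave it alone.
Not all that is in view belongs to the job. Of the things that look like the rest, the larger one is meant.

How it is judged:
On the way, in this order (a step that is already met when the one before it is completed fails the run):
1. The portafilter stands upright on the worktop, its handle wholly out of the rest (end 2 mm or more in front of the opening, or 150 mm from it), with the fingers off it ((x of butt in the frame of rest_mouth below -0.002 m or horizontal distance between butt and rest_mouth above 0.15 m) and height (world z) of portafilter between -0.003 and 0.004 m and angle between portafilter's own z axis and vertical below 0.06 rad and contact force between the fingers and portafilter below 0.2 N), for 0.2 s.
2. The portafilter is up inside the group head, lugs above the lips, with its handle still well to the press's left (z of portafilter in the frame of press_seat above -0.002 m and horizontal distance between portafilter and press_seat below 0.008 m and y of butt in the frame of press_seat above 0.07 m and angle between portafilter's own z axis and vertical below 0.12 rad), for 0.05 s.
At the end, for the whole second after the job is handed in: The portafilter hangs at rest in the group head, down in the notches (within 2 mm up, 3 mm down), within 6 mm of the axis, level within 4 degrees, its handle straight to the press's front (end within 28 mm of the middle) (z of portafilter in the frame of press_seat between -0.003 and 0.0022 m and horizontal distance between portafilter and press_seat below 0.006 m and x of butt in the frame of press_seat below -0.13 m and y of butt in the frame of press_seat between -0.028 and 0.028 m and angle between portafilter's own z axis and vertical below 0.07 rad and linear speed of portafilter below 0.02 m/s and angular speed of portafilter below 0.1 rad/s and contact force between portafilter and press above 0.5 N); the robot touches nothing.
It fails at once if The espresso cup is shifted more than 30 mm or tipped over (distance of cup from where it was at the start of the episode above 0.03 m or angle between cup's own z axis and vertical above 0.35 rad).
It fails at once if The jar is shifted more than 30 mm or tipped over (distance of jar from where it was at the start of the episode above 0.03 m or angle between jar's own z axis and vertical above 0.35 rad).
It fails at once if The pepper mill is shifted more than 30 mm or tipped over (distance of mill from where it was at the start of the episode above 0.03 m or angle between mill's own z axis and vertical above 0.35 rad).
It also fails if it takes over 72 s, if anything falls off the work surface, if the arm or the gripper's body presses on something with over 40 N, if the wrist force passes 120 N, or if a joint passes its speed limit or range.

## Working session

There is one attempt and no reset: what is moved stays moved. The work goes in short steps, Python scripts to look and compute and a shell command to move; the robot and the scene stay as the last step left them, time stands still between calls to the robot, and variables do not carry over. Pictures are saved under pics/ and viewed, at most 10 in all, crops included, and the job is handed in when it is done.

```bash
mkdir -p pics; ls; cat > h.py <<'E'
from station import *
import numpy as np, cv2
def snap(n,tag):
    p,d=read_camera(n); cv2.imwrite(f'pics/{tag}.png',p[:,:,::-1]); np.savez(f'{tag}.npz',p=p,d=d); return p,d
def cloud(n,d):
    c=camera_params(n);K=np.array(c['intrinsics']);T=np.array(c['cam_to_world'])
    v,u=np.mgrid[:d.shape[0],:d.shape[1]]
    P=np.stack([(u-K[0,2])/K[0,0]*d,-(v-K[1,2])/K[1,1]*d,-d],-1)
    return P@T[:3,:3].T+T[:3,3]
E
python3 - <<'E'
from h import *
for n in('side','top'):
    p,d=snap(n,n+'0'); print(n,camera_params(n),(d>0).mean())
print(get_obs())
E
```

```text
pics
side {'intrinsics': array([[429.17378963,   0.        , 322.82087861],
       [  0.        , 429.17378963, 195.60347124],
       [  0.        ,   0.        ,   1.        ]]), 'cam_to_world': array([[-0.12014533,  0.8035769 , -0.58294876, -0.23684303],
       [-0.99270507, -0.091279  ,  0.07877053,  0.08688816],
       [ 0.0100872 ,  0.5881601 ,  0.80868161,  1.32279999],
       [ 0.        ,  0.        ,  0.        ,  1.        ]])} 0.9959765625
top {'intrinsics': array([[515.49069293,   0.        , 331.34382453],
       [  0.        , 515.49069293, 197.87593036],
       [  0.        ,   0.        ,   1.        ]]), 'cam_to_world': array([[ 4.02947242e-02,  8.54956716e-01, -5.17131849e-01,
        -2.58053974e-01],
       [-9.99187792e-01,  3.43216251e-02, -2.11135566e-02,
        -6.18350861e-02],
       [-3.02371591e-04,  5.17562595e-01,  8.55645294e-01,
         1.62170626e+00],
       [ 0.00000000e+00,  0.00000000e+00,  0.00000000e+00,
         1.00000000e+00]])} 0.9961953125
{'t': 0.1, 'q': array([-1.21409404,  0.47773518,  0.02236397,  1.55635143, -0.01151421,
        1.10930027, -0.08306077]), 'joint_vel': array([-0.00103266, -0.00120397, -0.00038829, -0.00237412, -0.00019308,
        0.00117649, -0.00030363]), 'joint_torque': array([ 4.53001092e-03, -5.97758138e+01,  1.61388393e+00, -2.81957442e+01,
        1.28727689e-02,  4.96628243e-03,  1.74312021e-05]), 'eef_pos': array([0.30232203, 0.60284794, 0.19551199]), 'tool_rot': array([-1.33543076e-04,  2.30298161e-01,  9.73119758e-01, -8.22142852e-04]), 'contact_force': array([ 0.23537011, -0.81140629,  0.3212096 ]), 'torque': array([-0.02751738, -0.01843148, -0.02056363]), 'grasp_force': 0.0, 'gripper_width': 0.9992270806460785}
```

View pics/side0.png

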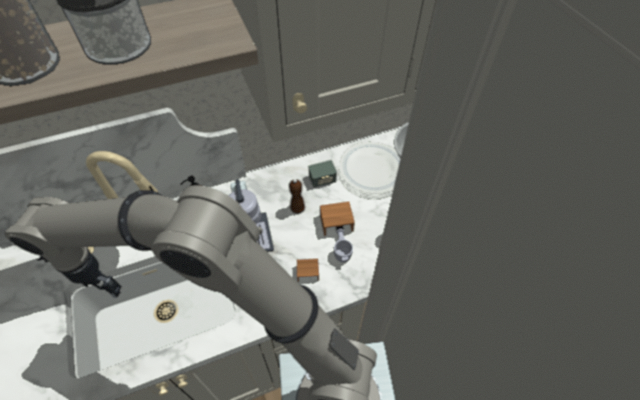

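View pics/top0.png

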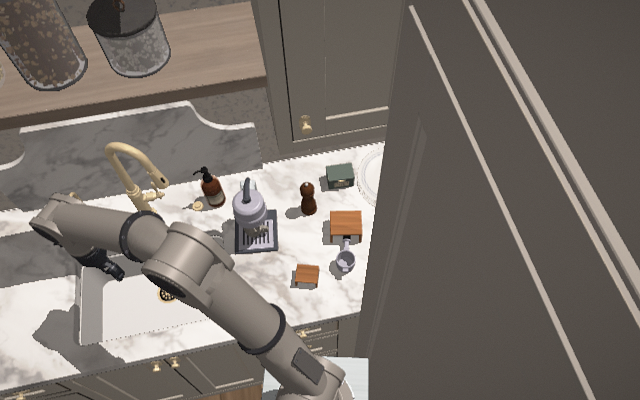

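Side view: the large rest is at (337,217) with the basket at (343,250), and the mill is at (297,197). Top view: the press is at (250,225), the rest at (345,225), the basket at (345,262) and the mill at (308,198). I'll zoom in and measure.

```bash
python3 - <<'E'
from h import *
a=np.load('top0.npz');b=np.load('side0.npz')
A=cv2.resize(a['p'][145:295,190:390],(800,600),interpolation=cv2.INTER_CUBIC)
cv2.imwrite('pics/zoom1.png',A[:,:,::-1])
for n,z in(('top',a),('side',b)):
    P=cloud(n,z['d']);p=z['p'].astype(int)
    hsv=cv2.cvtColor(z['p'],cv2.COLOR_RGB2HSV)
    m=((hsv[...,0]<16)&(hsv[...,1]>110)&(hsv[...,2]>80)).astype(np.uint8)
    k,l,s,c=cv2.connectedComponentsWithStats(m)
    for i in range(1,k):
        if s[i,4]<80: continue
        q=P[l==i]; t=q[q[:,2]>np.percentile(q[:,2],60)-.004]
        top=q[abs(q[:,2]-np.percentile(q[:,2],75))<.006]
        print(n,s[i],np.median(top,0).round(3),cv2.minAreaRect((top[:,:2]*1000).astype(np.float32)))
    # heights map: pieces of the worktop area
    w=(P[...,0]>.4)&(P[...,0]<1.0)&(abs(P[...,1])<.45)
    print('table z',np.median(P[w&(P[...,2]<.03)][:,2]))
E
```

```text
top [330 211  32  31 762] [ 0.586 -0.075  0.064] ((587.2904663085938, -75.8759536743164), (92.55337524414062, 106.76712799072266), 2.1277284622192383)
top [295 264  24  20 388] [0.404 0.047 0.044] ((403.1949768066406, 46.660614013671875), (73.07390594482422, 61.808311462402344), 87.44458770751953)
table z 0.00075223676165459
side [321 203  32  25 642] [ 0.584 -0.071  0.064] ((585.345703125, -72.4701919555664), (90.84031677246094, 106.10368347167969), 2.349109172821045)
side [297 260  21  17 323] [0.4   0.048 0.043] ((400.78472900390625, 49.063209533691406), (65.70451354980469, 60.3992805480957), 83.57820892333984)
table z 0.0003503481106033046
```

View pics/zoom1.png

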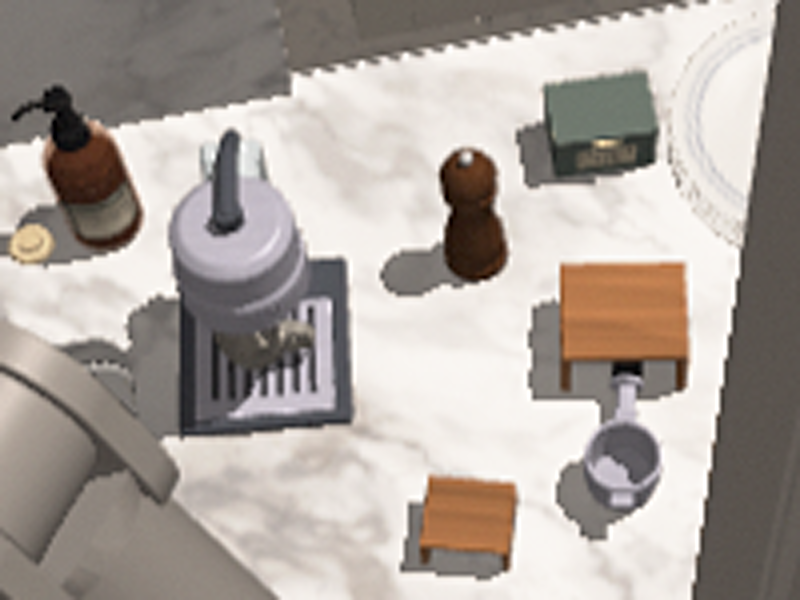

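The zoom shows the press with its lever and base, the cup on the drip plate at (265,345), the rest, and the portafilter basket at (622,465) with its neck at (627,395). The jar seems to be hidden behind the arm, near (100,370). Next I'll measure the portafilter and press.

```bash
cat > m.py <<'E'
from h import *
def circ(xy):
    A=np.c_[2*xy,np.ones(len(xy))]; s=np.linalg.lstsq(A,(xy**2).sum(1),rcond=None)[0]
    return s[:2],np.sqrt(s[2]+s[:2]@s[:2])
def rect(q): return [np.round(x,1) for x in cv2.minAreaRect((q[:,:2]*1000).astype(np.float32))]
E
python3 - <<'E'
from m import *
for n in('top','side'):
    z=np.load(n+'0.npz');P=cloud(n,z['d']);X,Y,Z=P[...,0],P[...,1],P[...,2]
    # portafilter
    box=(X>.38)&(X<.535)&(Y<-.02)&(Y>-.14)
    r=P[box&(Z>.05)&(Z<.064)]; print(n,'rim',len(r),r.mean(0).round(4),circ(r[:,:2]),rect(r))
    nk=P[box&(Z>.026)&(Z<.04)&(X>.49)]; print('neck',len(nk)); 
    if len(nk)>5:
        print(nk.mean(0).round(4),np.polyfit(nk[:,0],nk[:,1],1))
    box=(X>.4)&(X<.95)&(Y>.05)&(Y<.36)
    b=P[box&(Z>.010)&(Z<.019)]; print('base',len(b),rect(b))
    for lo,hi in((.12,.16),(.16,.2),(.2,.225),(.225,.235)):
        g=P[box&(Z>lo)&(Z<hi)]; 
        if len(g)>10: print('head',lo,len(g),rect(g),circ(g[:,:2]), g.min(0).round(3),g.max(0).round(3))
    m=P[(Z>.05)&(Z<.17)&(X>.55)&(X<.8)&(Y>-.05)&(Y<.08)]
    print('mill',len(m),m.min(0).round(3),m.max(0).round(3))
E
```

```text
top rim 99 [ 0.456  -0.0807  0.055 ] (array([ 0.45703561, -0.07926424]), np.float64(0.03248748819714455)) [array([457.2, -79.4]), array([70.5, 64.9]), np.float64(40.7)]
neck 34
[ 0.5221 -0.0803  0.0336] [-0.04836136 -0.05507931]
base 978 [array([672.5, 206.3]), array([307.1, 497.8]), np.float64(89.9)]
head 0.12 578 [array([703.7, 206. ]), array([338.4, 277.3]), np.float64(24.7)] (array([0.69502893, 0.22501047]), np.float64(0.16758506992888586)) [0.511 0.05  0.12 ] [0.888 0.36  0.16 ]
head 0.16 648 [array([702. , 229.7]), array([334.7, 266.6]), np.float64(32.3)] (array([0.69508444, 0.22151782]), np.float64(0.16789191902588685)) [0.51  0.055 0.16 ] [0.887 0.36  0.2  ]
head 0.2 539 [array([699.3, 273.6]), array([370.6, 172.2]), np.float64(0.1)] (array([0.70198096, 0.2220281 ]), np.float64(0.15590017932061792)) [0.514 0.187 0.2  ] [0.885 0.36  0.225]
head 0.225 570 [array([699.1, 272.8]), array([365.6, 167.8]), np.float64(0.4)] (array([0.70376785, 0.23540934]), np.float64(0.14437273045920695)) [0.517 0.188 0.225] [0.882 0.358 0.235]
mill 617 [ 0.55 -0.05  0.05] [0.8   0.08  0.166]
side r
[... 392 characters left out ...]
8101, 0.19594905]), np.float64(0.15482731304022898)) [0.524 0.05  0.12 ] [0.916 0.36  0.16 ]
head 0.16 597 [array([719.9, 182.2]), array([337.8, 236.7]), np.float64(26.3)] (array([0.7100209 , 0.19425136]), np.float64(0.16910271183907025)) [0.519 0.061 0.16 ] [0.899 0.36  0.2  ]
head 0.2 482 [array([719.6, 269.8]), array([202.8, 383. ]), np.float64(82.1)] (array([0.72081979, 0.19144825]), np.float64(0.15784352542054578)) [0.519 0.143 0.2  ] [0.897 0.359 0.225]
head 0.225 443 [array([715.7, 272.5]), array([197., 378.]), np.float64(82.8)] (array([0.71734774, 0.19424577]), np.float64(0.15627765295887194)) [0.519 0.151 0.225] [0.892 0.359 0.235]
mill 581 [ 0.551 -0.05   0.05 ] [0.8   0.08  0.166]
```

```bash
python3 -m creep '[[1,14,-45,0,0,0,-0.178],[1,14,-45,0,0,0,-0.178],[1,14,-45,0,0,0,-0.178],[1,14,-45,0,0,0,-0.178],[1,14,-45,0,0,0,-0.178]]' 40
python3 -m creep '[[1,14,-45,0,0,0,-0.178],[1,14,-45,0,0,0,-0.178],[1,14,-45,0,0,0,-0.178],[1,14,-45,0,0,0,-0.178],[1,14,-45,0,0,0,-0.178]]'
python3 -m creep '[[1,14,-45,0,0,0,-0.178],[1,14,-45,0,0,0,-0.178],[1,14,-45,0,0,0,-0.178],[1,14,-45,0,0,0,-0.178],[1,14,-45,0,0,0,-0.178]]'
python3 - <<'E'
from m import *
o=get_obs();print(o['eef_pos'].round(4),o['tool_rot'].round(4),o['q'].round(2))
A=[]
for n in('top','side'):
    p,d=snap(n,n+'1'); A.append(cv2.resize(p[150:275,170:400],(690,375),interpolation=cv2.INTER_CUBIC))
cv2.imwrite('pics/z2.png',A[0][:,:,::-1])
E
```

```text
t: 0.72
eef_pos: [0.3727, 0.3766, 0.1961]
tool_rot: [-0.0, 0.629, 0.777, -0.0]
contact_force: [0.2, -0.2, -0.1]
gripper_width: 0.999
grasp_force: 0.0
t: 1.35
eef_pos: [0.4426, 0.1519, 0.1963]
tool_rot: [-0.0, 0.902, 0.431, -0.0]
contact_force: [0.4, 0.1, -0.4]
gripper_width: 0.997
grasp_force: 0.0
t: 1.98
eef_pos: [0.5126, -0.0729, 0.1963]
tool_rot: [-0.0, 1.0, 0.001, -0.0]
contact_force: [0.5, 0.9, 0.5]
gripper_width: 1.0
grasp_force: 0.0
[ 0.5126 -0.0729  0.1963] [-2.e-04  1.e+00  7.e-04 -0.e+00] [-0.63  0.27  0.78  1.97 -0.23  1.   -1.31]
```

View pics/z2.png

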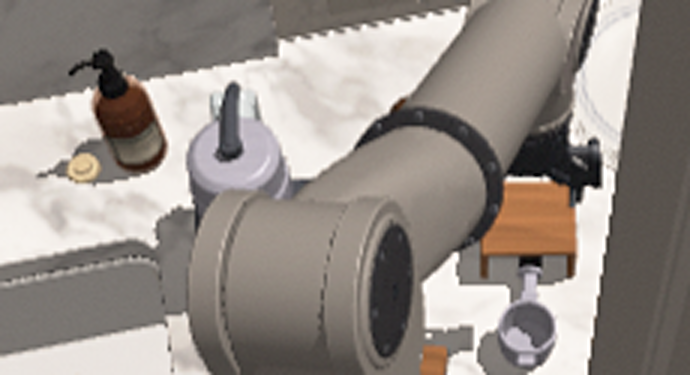

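Zoomed view: the fingers are above the rest area, seen at (590,160). The glass object behind the press at (232,100) is probably the jar, which is out of the way. Descending to the neck.

```bash
python3 -m creep '[[1,4,-6,-40,0,0,0],[1,0,0,-50,0,0,0],[1,0,0,-40,0,0,0],[1,0,0,-30,0,0,0],[1,0,0,-28,0,0,0]]' 40
python3 -m creep '[[-1,0,0,0,0,0,0],[-1,0,0,0,0,0,0],[-1,0,0,0,0,0,0],[-1,0,0,0,0,0,0],[-1,0,0,0,0,0,0]]' 60
```

```text
t: 2.7
eef_pos: [0.5159, -0.0765, 0.0069]
tool_rot: [-0.0, 1.0, 0.004, -0.001]
contact_force: [0.4, -0.3, 0.0]
gripper_width: 1.0
grasp_force: 0.0
t: 3.32
eef_pos: [0.5169, -0.0775, 0.0089]
tool_rot: [-0.0, 1.0, 0.003, 0.0]
contact_force: [0.4, -0.1, -0.4]
gripper_width: -0.004
grasp_force: 0.0
```

```bash
python3 - <<'E'
from m import *
A=[]
for n in('top','side'):
    p,d=snap(n,n+'2'); A.append(p)
c=camera_params('side');print(get_obs()['gripper_width'],get_obs()['grasp_force'])
B=np.hstack([cv2.resize(A[0][190:310,300:400],(400,480),interpolation=cv2.INTER_CUBIC),cv2.resize(A[1][170:290,290:390],(400,480),interpolation=cv2.INTER_CUBIC)])
cv2.imwrite('pics/z3.png',B[:,:,::-1])
E
```

```text
0.0014092385994399353 0.0
```

View pics/z3.png

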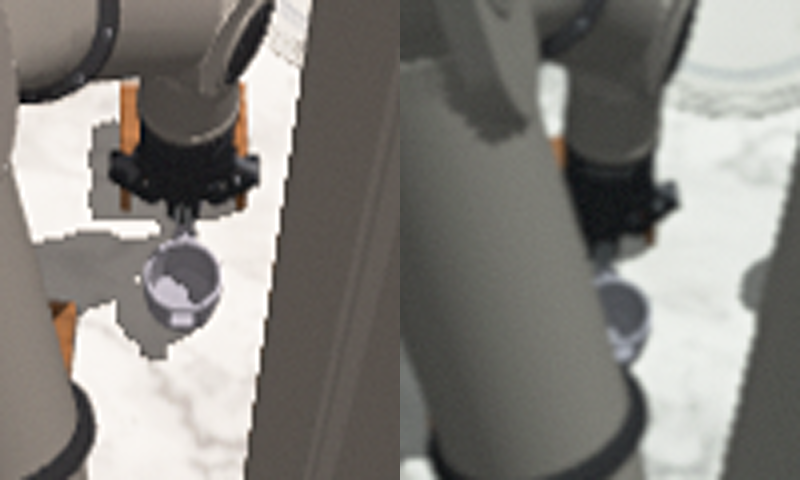

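Left half: the fingers are shut at (180,212), with the neck just in front at (180,228). It may have slipped, so I'll check where the basket is now.

```bash
python3 - <<'E'
from m import *
for n in('top','side'):
    for t in('0','2'):
        z=np.load(n+t+'.npz');P=cloud(n,z['d']);X,Y,Z=P[...,0],P[...,1],P[...,2]
        b=(X>.34)&(X<.495)&(Y<-.02)&(Y>-.14)
        r=P[b&(Z>.05)&(Z<.064)]; print(n,t,len(r),circ(r[:,:2]))
        bb=P[b&(Z>.02)&(Z<.08)]; print(bb[:,2].max(), rect(bb))
    q=P[(X>.485)&(X<.535)&(Y<-.04)&(Y>-.12)&(Z<.1)]; print(q[::max(1,len(q)//25)].round(3).tolist())
o=get_obs();print(o['contact_force'],o['eef_pos'])
E
```

```text
top 0 95 (array([ 0.45612428, -0.07924381]), np.float64(0.03199876138697443))
0.06448353084200797 [array([455.8, -79. ]), array([68.7, 66.8]), np.float64(44.2)]
top 2 98 (array([ 0.45469496, -0.0792381 ]), np.float64(0.03218114691802814))
0.06605943588694752 [array([456.1, -77.8]), array([67.2, 71.9]), np.float64(50.9)]
[[0.524, -0.045, 0.098], [0.518, -0.098, 0.098], [0.512, -0.056, 0.093], [0.506, -0.066, 0.097], [0.503, -0.053, 0.095], [0.506, -0.109, 0.095], [0.506, -0.076, 0.077], [0.511, -0.09, 0.061], [0.53, -0.049, 0.002], [0.533, -0.091, -0.001], [0.526, -0.063, 0.004], [0.531, -0.105, -0.004], [0.525, -0.07, -0.002], [0.527, -0.112, -0.002], [0.497, -0.074, 0.05], [0.522, -0.116, 0.0], [0.492, -0.08, 0.052], [0.512, -0.043, -0.001], [0.515, -0.095, -0.002], [0.509, -0.057, -0.001], [0.51, -0.109, 0.001], [0.486, -0.087, 0.043], [0.489, -0.078, 0.027], [0.486, -0.074, 0.024], [0.494, -0.112, 0.004], [0.486, -0.116, -0.004]]
side 0 107 (array([ 0.45357635, -0.07726211]), np.float64(0.032252606019845226))
0.06204253244764768 [array([454.3, -78.5]), array([69.5, 69.3]), np.float64(43.7)]
side 2 67 (array([ 0.45435285, -0.07425628]), np.float64(0.03343449564965474))
0.062061236747610105 [array([454.5, -89.5]), array([82.4, 41. ]), np.float64(6.6)]
[[0.526, -0.11, 0.099], [0.52, -0.079, 0.094], [0.519, -0.076, 0.083], [0.518, -0.076, 0.079], [0.504, -0.104, 0.097], [0.508, -0.077, 0.089], [0.506, -0.067, 0.087], [0.515, -0.062, 0.066], [0.512, -0.086, 0.068], [0.507, -0.078, 0.07], [0.507, -0.075, 0.065], [0.505, -0.075, 0.061], [0.506, -0.079, 0.052], [0.518, -0.071, 0.027], [0.529, -0.102, 0.002], [0.501, -0.071, 0.048], [0.525, -0.102, 0.002], [0.491, -0.07, 0.058], [0.525, -0.102, -0.004], [0.494, -0.07, 0.048], [0.516, -0.1, 0.003], [0.487, -0.069, 0.053], [0.485, -0.076, 0.047], [0.485, -0.083, 0.039], [0.487, -0.07, 0.025]]
[-0.4443645  -0.22079876  0.39103822] [ 0.51668616 -0.07753906  0.00862886]
```

```bash
python3 -m creep '[[-1,0,0,2,0,0,0],[-1,-4,0,0,0,0,0],[-1,-4,0,0,0,0,0]]' 60
python3 - <<'E'
from m import *
o=get_obs();print(o['contact_force'],o['gripper_width'],o['grasp_force'])
for n in('top','side'):
    p,d=snap(n,n+'3');P=cloud(n,d);X,Y,Z=P[...,0],P[...,1],P[...,2]
    b=(X>.34)&(X<.495)&(Y<-.02)&(Y>-.14)
    r=P[b&(Z>.05)&(Z<.064)]; print(n,len(r),circ(r[:,:2]))
    q=P[(X>.49)&(X<.53)&(Y<-.04)&(Y>-.12)&(Z<.07)&(Z>.01)]; print(q.round(3).tolist()[:60])
E
```

```text
t: 3.8
eef_pos: [0.5089, -0.0776, 0.0106]
tool_rot: [0.0, 1.0, 0.003, 0.001]
contact_force: [2.1, -0.4, 0.1]
gripper_width: -0.003
grasp_force: 0.9
[ 2.14572614 -0.4192941   0.08716769] -0.0028348655853557394 0.8650796205620281
top 102 (array([ 0.45377923, -0.07969294]), np.float64(0.03262412505876983))
[[0.506, -0.066, 0.068], [0.503, -0.07, 0.068], [0.506, -0.086, 0.063], [0.502, -0.066, 0.062], [0.503, -0.07, 0.059], [0.501, -0.073, 0.063], [0.5, -0.076, 0.066], [0.499, -0.08, 0.069], [0.502, -0.087, 0.064], [0.505, -0.09, 0.056], [0.504, -0.07, 0.051], [0.496, -0.073, 0.066], [0.498, -0.08, 0.063], [0.502, -0.083, 0.055], [0.506, -0.087, 0.048], [0.503, -0.073, 0.045], [0.498, -0.077, 0.055], [0.5, -0.08, 0.052], [0.498, -0.083, 0.056], [0.511, -0.087, 0.029], [0.496, -0.07, 0.052], [0.496, -0.074, 0.051], [0.497, -0.077, 0.05], [0.493, -0.08, 0.058], [0.494, -0.084, 0.055], [0.494, -0.087, 0.057], [0.492, -0.07, 0.052], [0.491, -0.074, 0.053], [0.491, -0.077, 0.055], [0.492, -0.08, 0.053], [0.492, -0.084, 0.053], [0.491, -0.087, 0.054]]
side 67 (array([ 0.45157378, -0.07306224]), np.float64(0.03512775184365194))
[[0.513, -0.062, 0.063], [0.513, -0.062, 0.058], [0.501, -0.067, 0.069], [0.501, -0.084, 0.066], [0.5, -0.088, 0.068], [0.499, -0.063, 0.067], [0.5, -0.067, 0.064], [0.496, -0.073, 0.069], [0.499, -0.077, 0.064], [0.499, -0.081, 0.064], [0.501, -0.085, 0.059], [0.499, -0.088, 0.062], [0.501, -0.064, 0.057], [0.503, -0.068, 0.052], [0.496, -0.07, 0.063], [0.496, -0.073, 0.063], [0.498, -0.077, 0.059], [0.5, -0.081, 0.055], [0.502, -0.085, 0.051], [0.512, -0.07, 0.03], [0.497, -0.07, 0.056], [0.498, -0.074, 0.053], [0.499, -0.078, 0.05], [0.499, -0.081, 0.051], [0.512, -0.07, 0.023], [0.496, -0.071, 0.05], [0.493, -0.073, 0.056], [0.493, -0.077, 0.054], [0.496, -0.081, 0.048], [0.495, -0.084, 0.049], [0.491, -0.087, 0.055], [0.495, -0.074, 0.045], [0.491, -0.08, 0.05], [0.49, -0.087, 0.05]]
```

```bash
python3 -m creep '[[-1,6,0,0,0,0,0],[-1,0,0,30,0,0,0],[-1,0,0,40,0,0,0],[-1,0,0,0,0,0,0]]' 60
python3 - <<'E'
from m import *
o=get_obs();print(o['eef_pos'],o['gripper_width'],o['grasp_force'])
A=[]
for n in('top','side'):
    p,d=snap(n,n+'4');A.append(p);P=cloud(n,d);X,Y,Z=P[...,0],P[...,1],P[...,2]
    b=(X>.34)&(X<.495)&(Y<-.02)&(Y>-.14)
    r=P[b&(Z>.05)&(Z<.064)]; print(n,len(r),circ(r[:,:2]))
    q=P[(X>.50)&(X<.535)&(Y<-.05)&(Y>-.11)&(Z>.012)&(Z<.12)]; print(q[np.argsort(q[:,2])].round(3).tolist()[:50])
B=np.hstack([cv2.resize(A[0][190:290,300:400],(400,400),interpolation=cv2.INTER_CUBIC),cv2.resize(A[1][170:270,290:390],(400,400),interpolation=cv2.INTER_CUBIC)])
cv2.imwrite('pics/z4.png',B[:,:,::-1])
E
```

```text
t: 4.4
eef_pos: [0.5168, -0.0779, 0.0827]
tool_rot: [-0.0, 1.0, 0.003, 0.002]
contact_force: [0.4, 0.1, 0.2]
gripper_width: -0.002
grasp_force: 0.0
[ 0.51683372 -0.07792097  0.08268451] -0.0017808415583898038 0.0
top 102 (array([ 0.45160435, -0.07982779]), np.float64(0.03308663083469974))
[[0.527, -0.084, 0.02], [0.53, -0.07, 0.02], [0.53, -0.09, 0.02], [0.53, -0.084, 0.022], [0.531, -0.066, 0.025], [0.534, -0.066, 0.026], [0.512, -0.087, 0.026], [0.515, -0.074, 0.027], [0.515, -0.08, 0.027], [0.534, -0.087, 0.028], [0.53, -0.08, 0.028], [0.534, -0.08, 0.028], [0.531, -0.094, 0.028], [0.534, -0.083, 0.028], [0.534, -0.094, 0.028], [0.526, -0.087, 0.029], [0.518, -0.073, 0.029], [0.53, -0.09, 0.03], [0.529, -0.077, 0.03], [0.525, -0.077, 0.03], [0.521, -0.077, 0.031], [0.529, -0.083, 0.031], [0.521, -0.073, 0.031], [0.533, -0.09, 0.031], [0.517, -0.087, 0.031], [0.51, -0.084, 0.032], [0.521, -0.087, 0.032], [0.513, -0.084, 0.032], [0.516, -0.077, 0.033], [0.509, -0.077, 0.033], [0.528, -0.087, 0.033], [0.509, -0.08, 0.033], [0.516, -0.08, 0.034], [0.531, -0.07, 0.034], [0.523, -0.073,
[... 915 characters left out ...]
533, -0.091, 0.032], [0.53, -0.08, 0.032], [0.521, -0.085, 0.032], [0.522, -0.071, 0.033], [0.528, -0.09, 0.033], [0.518, -0.074, 0.033], [0.51, -0.073, 0.033], [0.526, -0.072, 0.034], [0.53, -0.076, 0.034], [0.512, -0.084, 0.034], [0.534, -0.069, 0.035], [0.529, -0.072, 0.036], [0.508, -0.08, 0.036], [0.533, -0.066, 0.036], [0.512, -0.073, 0.036], [0.532, -0.073, 0.037], [0.511, -0.077, 0.037], [0.519, -0.081, 0.037], [0.524, -0.075, 0.037], [0.527, -0.082, 0.038], [0.522, -0.082, 0.038], [0.51, -0.08, 0.038], [0.53, -0.086, 0.039], [0.53, -0.083, 0.039], [0.53, -0.079, 0.04], [0.535, -0.073, 0.04], [0.534, -0.076, 0.04], [0.535, -0.066, 0.04], [0.532, -0.08, 0.043], [0.528, -0.075, 0.043]]
```

View pics/z4.png

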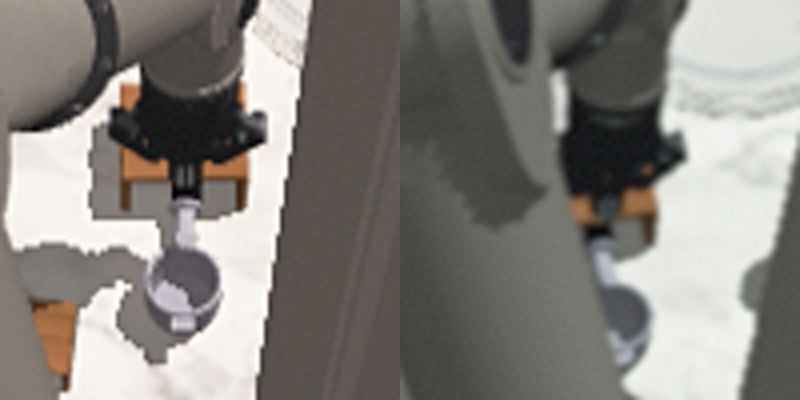

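```bash
python3 - <<'E'
from m import *
for n in('top','side'):
    z=np.load(n+'4.npz');P=cloud(n,z['d']);c=camera_params(n);K=c['intrinsics'];T=c['cam_to_world']
    for w in((.517,-.078,.083),(.517,-.078,.102),(.517,-.078,.033)):
        q=T[:3,:3].T@(np.array(w)-T[:3,3]);u=K[0,2]+K[0,0]*q[0]/-q[2];v=K[1,2]+K[1,1]*q[1]/q[2]
        print(n,w,round(u),round(v))
    q=T[:3,:3].T@(np.array((.517,-.078,.083))-T[:3,3]);u=round(K[0,2]+K[0,0]*q[0]/-q[2]);v=round(K[1,2]+K[1,1]*q[1]/q[2])
    for r in range(v-14,v+12): print(r,z['p'][r,u].tolist(),P[r,u].round(3))
E
```

```text
top (0.517, -0.078, 0.083) 346 238
top (0.517, -0.078, 0.102) 346 236
top (0.517, -0.078, 0.033) 345 245
224 [26, 26, 26] [ 0.481 -0.076  0.25 ]
225 [22, 22, 25] [ 0.508 -0.077  0.194]
226 [19, 19, 23] [ 0.523 -0.077  0.157]
227 [23, 20, 20] [ 0.523 -0.077  0.151]
228 [25, 24, 25] [ 0.513 -0.077  0.163]
229 [27, 25, 27] [ 0.512 -0.077  0.157]
230 [26, 25, 26] [ 0.511 -0.077  0.152]
231 [29, 28, 29] [ 0.506 -0.077  0.156]
232 [37, 35, 36] [ 0.505 -0.078  0.151]
233 [35, 34, 35] [ 0.506 -0.078  0.141]
234 [38, 38, 38] [ 0.508 -0.078  0.13 ]
235 [45, 45, 45] [ 0.506 -0.078  0.128]
236 [34, 33, 33] [ 0.548 -0.079  0.039]
237 [15, 15, 15] [ 0.547 -0.079  0.033]
238 [11, 13, 11] [ 0.539 -0.079  0.04 ]
239 [92, 87, 92] [ 0.538 -0.08   0.035]
240 [166, 160, 169] [ 0.53  -0.08   0.044]
241 [127, 122, 130] [ 0.534 -0.08   0.028]
242 [176, 169, 178] [ 0.53  -0.08   0.028]
243 [208, 201, 211] [ 0.518 -0.08   0.044]
244 [210, 201, 211] [ 0.519 -0.08   0.035]
245 [207, 199, 209] [ 0.516 -0.08   0.034]
246 [204, 196, 206] [ 0.515 -0.08   0.027]
247 [205, 197, 207] [ 0.509 -0.08   0.033]
248 [201, 1
[... 552 characters left out ...]
67, 68] [ 0.505 -0.075  0.131]
224 [64, 68, 67] [ 0.504 -0.075  0.127]
225 [51, 55, 53] [ 0.544 -0.084  0.056]
226 [36, 34, 35] [ 0.553 -0.086  0.035]
227 [18, 19, 21] [ 0.548 -0.086  0.036]
228 [26, 26, 28] [ 0.542 -0.085  0.038]
229 [77, 79, 84] [ 0.537 -0.084  0.04 ]
230 [116, 119, 127] [ 0.531 -0.083  0.044]
231 [119, 121, 129] [ 0.53  -0.083  0.039]
232 [121, 125, 132] [ 0.527 -0.082  0.038]
233 [160, 163, 174] [ 0.522 -0.082  0.038]
234 [181, 185, 195] [ 0.519 -0.081  0.037]
235 [184, 188, 199] [ 0.519 -0.082  0.03 ]
236 [185, 189, 201] [ 0.51  -0.08   0.038]
237 [182, 185, 197] [ 0.508 -0.08   0.036]
238 [177, 181, 192] [ 0.494 -0.077  0.052]
239 [169, 173, 184] [ 0.493 -0.077  0.048]
```

```bash
python3 - <<'E'
from m import *
for n in('top','side'):
    z=np.load(n+'4.npz');P=cloud(n,z['d']);X,Y,Z=P[...,0],P[...,1],P[...,2]
    dark=z['p'].max(-1)<90
    m=dark&(X>.48)&(X<.535)&(Y<-.04)&(Y>-.12)&(Z>.07)&(Z<.2)
    for u in np.unique(np.where(m)[1]):
        v=np.where(m[:,u])[0].max(); print(n,u,v,P[v,u].round(3),P[v+1,u].round(3),z['p'][v+1,u])
E
```

```text
top 335 228 [ 0.508 -0.042  0.17 ] [ 0.559 -0.041  0.066] [106  73  51]
top 336 229 [ 0.505 -0.045  0.168] [ 0.556 -0.044  0.064] [152 101  66]
top 337 229 [ 0.505 -0.049  0.17 ] [ 0.557 -0.048  0.062] [114  77  52]
top 338 229 [ 0.503 -0.052  0.174] [ 0.558 -0.051  0.062] [80 58 44]
top 339 229 [ 0.506 -0.055  0.168] [ 0.552 -0.055  0.072] [96 66 46]
top 340 228 [ 0.511 -0.058  0.166] [ 0.56  -0.058  0.065] [76 54 39]
top 341 229 [ 0.515 -0.061  0.151] [ 0.555 -0.061  0.067] [152 101  65]
top 342 233 [ 0.513 -0.065  0.128] [ 0.544 -0.065  0.06 ] [49 37 29]
top 343 234 [ 0.513 -0.068  0.121] [ 0.551 -0.069  0.04 ] [35 31 29]
top 344 235 [ 0.508 -0.072  0.124] [ 0.544 -0.072  0.045] [53 54 55]
top 345 234 [ 0.507 -0.075  0.133] [ 0.506 -0.075  0.128] [89 90 91]
top 346 235 [ 0.506 -0.078  0.128] [ 0.548 -0.079  0.039] [34 33 33]
top 347 232 [ 0.507 -0.081  0.147] [ 0.509 -0.081  0.137] [90 92 92]
top 348 234 [ 0.509 -0.085  0.13 ] [ 0.548 -0.086  0.046] [53 54 54]
top 349 234 [ 0.511 -0.088  0.126] [ 0.551 -0.089  0.041] [21 18 17]
top 350 233 [ 0.511 -0.091  0.134] [ 0.545 -0.092  0.
[... 1804 characters left out ...]
 -0.094  0.162] [ 0.507 -0.094  0.161] [93 68 49]
side 348 216 [ 0.504 -0.096  0.171] [ 0.504 -0.096  0.166] [100  72  49]
side 349 217 [ 0.504 -0.1    0.165] [ 0.566 -0.116  0.061] [135  96  64]
side 350 217 [ 0.502 -0.102  0.167] [ 0.565 -0.119  0.062] [134  96  62]
side 351 216 [ 0.502 -0.105  0.172] [ 0.504 -0.106  0.164] [106  75  50]
side 352 215 [ 0.501 -0.108  0.18 ] [ 0.504 -0.109  0.169] [94 80 67]
side 353 215 [ 0.504 -0.112  0.173] [ 0.612 -0.141  0.   ] [140 133 123]
side 354 214 [ 0.502 -0.114  0.182] [ 0.619 -0.147 -0.004] [142 143 140]
side 355 213 [ 0.502 -0.117  0.187] [ 0.503 -0.118  0.18 ] [136 139 135]
side 356 210 [ 0.505 -0.12   0.2  ] [ 0.504 -0.12   0.196] [23 25 30]
```

The cameras put the shut fingertips at z ≈ 0.12, but the reported TCP is at 0.083. The reported tip is about 35 mm too low, so the fingers closed above the neck. I'll go lower in steps and watch the force.

```bash
python3 -m creep '[[1,0,-1,0,0,0,0],[1,0,0,0,0,0,0],[1,0,0,-40,0,0,0],[1,0,0,-30,0,0,0],[1,0,0,0,0,0,0]]' 60
python3 -m creep '[[1,0,0,-10,0,0,0],[1,0,0,-8,0,0,0],[1,0,0,-6,0,0,0],[1,0,0,-6,0,0,0],[1,0,0,0,0,0,0]]'
python3 -m creep '[[-1,0,0,0,0,0,0],[-1,0,0,0,0,0,0],[-1,0,0,0,0,0,0],[-1,0,0,0,0,0,0],[-1,0,0,0,0,0,0]]' 60
```

```text
t: 5.12
eef_pos: [0.5124, -0.0786, 0.0084]
tool_rot: [0.0, 1.0, 0.003, -0.003]
contact_force: [-0.4, -0.4, 1.3]
gripper_width: 0.999
grasp_force: 0.0
t: 5.75
eef_pos: [0.5143, -0.0786, -0.0199]
tool_rot: [-0.0, 1.0, 0.003, -0.0]
contact_force: [1.1, 0.3, 0.3]
gripper_width: 1.004
grasp_force: 0.0
t: 6.38
eef_pos: [0.5148, -0.0787, -0.0192]
tool_rot: [0.0, 1.0, 0.003, 0.0]
contact_force: [-1.1, -0.1, 5.2]
gripper_width: 0.17
grasp_force: 59.0
```

Gripped with 59 N at about the neck's width. Drawing it out.

```bash
python3 -m creep '[[-1,0,0,4,0,0,0],[-1,-12,0,0,0,0,0],[-1,-18,0,0,0,0,0],[-1,-18,0,0,0,0,0],[-1,-18,0,0,0,0,0]]' 60
python3 -m creep '[[-1,-16,0,0,0,0,0],[-1,-4,0,0,0,0,0],[-1,0,0,0,0,0,0]]'
python3 - <<'E'
from m import *
for n in('top','side'):
    p,d=snap(n,n+'5');P=cloud(n,d);X,Y,Z=P[...,0],P[...,1],P[...,2]
    b=(X>.3)&(X<.41)&(Y<-.02)&(Y>-.14)
    r=P[b&(Z>.05)&(Z<.068)]; print(n,len(r),circ(r[:,:2]),r[:,2].mean())
    dk=(p.max(-1)<70)&(X>.44)&(X<.56)&(Y<-.03)&(Y>-.13)&(Z>.02)&(Z<.055)
    q=P[dk];print(len(q),q.min(0),q.max(0),np.polyfit(q[:,0],q[:,1],1))
E
```

```text
t: 7.0
eef_pos: [0.4465, -0.0785, -0.0159]
tool_rot: [-0.0, 1.0, 0.003, -0.001]
contact_force: [-0.5, 0.7, -3.4]
gripper_width: 0.176
grasp_force: 58.6
t: 7.38
eef_pos: [0.4287, -0.0786, -0.0155]
tool_rot: [0.0, 1.0, 0.003, 0.0]
contact_force: [0.2, 0.1, -3.2]
gripper_width: 0.167
grasp_force: 58.6
top 131 (array([ 0.366884  , -0.07863428]), np.float64(0.03273734706668066)) 0.057257301909768764
1 [ 0.54639572 -0.12810987  0.02240182] [ 0.54639572 -0.12810987  0.02240182] [-0.11723176 -0.06405493]
side 13 (array([ 0.37184155, -0.08350182]), np.float64(0.02362568486055309)) 0.05867420321047572<stdin>:7: RankWarning: Polyfit may be poorly conditioned
Traceback (most recent call last):
ValueError: zero-size array to reduction operation minimum which has no identity
```

```bash
python3 -m creep '[[-1,0,0,-3,0,0,0],[-1,0,0,-1,0,0,0],[0,0,0,0,0,0,0],[1,0,0,0,0,0,0],[1,0,0,0,0,0,0]]' 40
python3 -m creep '[[1,0,0,0,0,0,0],[1,0,0,0,0,0,0],[1,0,0,20,0,0,0],[1,0,0,50,0,0,0],[1,0,0,50,0,0,0]]'
python3 -m creep '[[1,20,-20,60,0,0,0],[1,30,-20,60,0,0,0],[1,0,-30,30,0,0,0],[1,0,0,0,0,0,0]]'
python3 - <<'E'
from m import *
A=[]
for n in('top','side'):
    p,d=snap(n,n+'6');P=cloud(n,d);X,Y,Z=P[...,0],P[...,1],P[...,2];A.append(p)
    b=(X>.3)&(X<.41)&(Y<-.02)&(Y>-.14)
    r=P[b&(Z>.05)&(Z<.068)]; print(n,len(r),circ(r[:,:2]),r[:,2].mean())
    dk=(p.max(-1)<90)&(X>.43)&(X<.535)&(Y<-.03)&(Y>-.13)&(Z>.028)&(Z<.055)
    q=P[dk]
    if len(q)>3: print(len(q),q.min(0),q.max(0),np.polyfit(q[:,0],q[:,1],1))
B=np.hstack([cv2.resize(A[0][150:300,200:400],(400,300)),cv2.resize(A[1][150:300,200:400],(400,300))])
cv2.imwrite('pics/z6.png',B[:,:,::-1])
E
```

```text
t: 8.1
eef_pos: [0.4286, -0.0786, -0.0196]
tool_rot: [0.0, 1.0, 0.003, 0.0]
contact_force: [1.1, -0.8, 0.1]
gripper_width: 0.802
grasp_force: 0.0
t: 8.72
eef_pos: [0.428, -0.0788, 0.1014]
tool_rot: [0.0, 1.0, 0.003, -0.001]
contact_force: [1.1, 1.1, 0.8]
gripper_width: 0.998
grasp_force: 0.0
t: 9.22
eef_pos: [0.4754, -0.148, 0.2428]
tool_rot: [0.0, 1.0, 0.001, 0.002]
contact_force: [-0.4, 0.5, -1.6]
gripper_width: 1.002
grasp_force: 0.0
top 110 (array([ 0.36634178, -0.079632  ]), np.float64(0.03292191274598158)) 0.05469286290959761
90 [ 0.43069453 -0.08848017  0.02861471] [ 0.50101237 -0.06507266  0.05014527] [-0.08101125 -0.03920967]
side 0 (array([0., 0.]), np.float64(0.0)) nan<stdin>:6: RuntimeWarning: Mean of empty slice.
  ret = ret.dtype.type(ret / rcount)
```

View pics/z6.png

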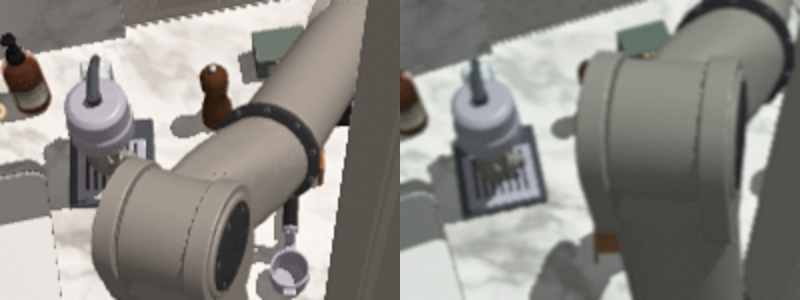

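The portafilter stands free with its handle out. The press is visible in both halves: the head at (98,110) and (487,115), the base below it, and the jar's glass behind the head at (98,65). Measuring the press.

```bash
python3 - <<'E'
from m import *
for n in('top','side'):
    z=np.load(n+'6.npz');P=cloud(n,z['d']);X,Y,Z=P[...,0],P[...,1],P[...,2];p=z['p'].astype(int)
    hsv=cv2.cvtColor(z['p'],cv2.COLOR_RGB2HSV)
    box=(X>.5)&(X<.85)&(Y>.04)&(Y<.26)
    b=box&(abs(Z-.015)<.006)&(p.max(-1)<110); q=P[b]; print(n,'base',len(q),rect(q), q.min(0).round(3),q.max(0).round(3))
    np.save(n+'base.npy',q)
    # right and front edge of base: extreme points per slice
    for y0 in np.arange(.08,.24,.02):
        s=q[abs(q[:,1]-y0)<.01]; 
        if len(s)>2: print('  front y%.2f x%.3f'%(y0,np.percentile(s[:,0],4)),end='')
    print()
    for x0 in np.arange(.54,.72,.02):
        s=q[abs(q[:,0]-x0)<.01]
        if len(s)>2: print('  x%.2f right%.3f left%.3f'%(x0,s[:,1].min(),s[:,1].max()),end='')
    print()
    g=box&(abs(Z-.230)<.006)
    q=P[g]; print('top',len(q),rect(q),circ(q[:,:2]))
    for zz in(.15,.17,.19,.21):
        q=P[box&(abs(Z-zz)<.01)&(X<.70)]; 
        if len(q)>10: print('barrel',zz,len(q),circ(q[:,:2]),q.min(0).round(3),q.max(0).round(3))
E
```

```text
top base 181 [array([685.7, 239.8]), array([275.5, 248. ]), np.float64(37.1)] [0.501 0.059 0.009] [0.845 0.26  0.021]
  front y0.08 x0.654  front y0.16 x0.582  front y0.18 x0.582  front y0.20 x0.598
  x0.54 right0.238 left0.260  x0.56 right0.249 left0.253  x0.58 right0.167 left0.258  x0.60 right0.169 left0.216  x0.62 right0.171 left0.207  x0.64 right0.059 left0.205  x0.66 right0.059 left0.204
top 409 [array([683.6, 224.5]), array([ 69.8, 331.3]), np.float64(89.8)] (array([0.66360283, 0.25041324]), np.float64(0.11020593980102958))
barrel 0.15 173 (array([0.6406636 , 0.18174357]), np.float64(0.12500467537103357)) [0.511 0.041 0.14 ] [0.694 0.259 0.16 ]
barrel 0.17 121 (array([0.63145554, 0.19457619]), np.float64(0.11006996185946233)) [0.509 0.058 0.16 ] [0.679 0.259 0.18 ]
barrel 0.19 112 (array([0.57511044, 0.24295347]), np.float64(0.05956007373153844)) [0.512 0.185 0.18 ] [0.641 0.26  0.2  ]
barrel 0.21 115 (array([0.57570886, 0.24407622]), np.float64(0.058715613599139835)) [0.514 0.188 0.2  ] [0.648 0.26  0.22 ]
side base 199 [array([670.6, 224.6]), array([349.1,  96.6]), np.float64
[... 226 characters left out ...]
.171 left0.217  x0.62 right0.173 left0.202  x0.64 right0.176 left0.198
top 406 [array([681.4, 224.4]), array([333.8,  68.4]), np.float64(0.1)] (array([0.65833987, 0.25516341]), np.float64(0.10851276036585698))
barrel 0.15 110 (array([0.71221914, 0.27477606]), np.float64(0.1999956727357685)) [0.51  0.067 0.14 ] [0.69  0.258 0.159]
barrel 0.17 116 (array([0.66611603, 0.25594898]), np.float64(0.14993495100527893)) [0.509 0.064 0.16 ] [0.681 0.26  0.18 ]
barrel 0.19 109 (array([0.56955654, 0.24223095]), np.float64(0.05495107002447305)) [0.51  0.188 0.18 ] [0.632 0.26  0.2  ]
barrel 0.21 103 (array([0.57675214, 0.24717963]), np.float64(0.06195345715420564)) [0.513 0.19  0.2  ] [0.659 0.258 0.22 ]
```

```bash
cat > press.py <<'E'
from m import *
import sys
def go(t,names=('top','side')):
  for n in names:
    z=np.load(n+t+'.npz');P=cloud(n,z['d']);X,Y,Z=P[...,0],P[...,1],P[...,2];p=z['p'].astype(int)
    box=(X>.44)&(X<.85)&(Y>.14)&(Y<.36)
    for zz in(.15,.17,.19,.21):
        q=P[box&(abs(Z-zz)<.01)&(X<.63)]
        if len(q)>10: print('barrel',zz,len(q),circ(q[:,:2]),q.min(0).round(3),q.max(0).round(3))
    q=P[box&(abs(Z-.230)<.004)&(X<.66)]; print('topface',len(q),rect(q))
    hull=cv2.convexHull((q[:,:2]).astype(np.float32))[:,0]; print(circ(hull))
    dark=(p.max(-1)<95)&box&(abs(Z-.015)<.007)&(X<.66)
    m=cv2.morphologyEx(dark.astype(np.uint8),cv2.MORPH_CLOSE,np.ones((5,5)))
    k,l,s,c=cv2.connectedComponentsWithStats(dark.astype(np.uint8),connectivity=8)
    i=1+np.argmax(s[1:,4]); q=P[l==i]; print(n,'base',len(q),rect(q),q.min(0).round(3),q.max(0).round(3))
    R=[]
    for x0 in np.arange(.48,.66,.015):
        sl=q[abs(q[:,0]-x0)<.008]
        if len(sl)>1: R.append((x0,sl[:,1].min(),sl[:,1].max()))
    print(np.round(R,3).tolist())
    F=[]
    for y0 in np.arange(.16,.34,.015):
        sl=q[abs(q[:,1]-y0)<.008]
        if len(sl)>1: F.append((y0,sl[:,0].min()))
    print(np.round(F,3).tolist())
if __name__=='__main__': go('6')
E
python3 press.py
```

```text
barrel 0.15 87 (array([0.56437018, 0.23695432]), np.float64(0.052131549472225175)) [0.511 0.184 0.14 ] [0.57 0.28 0.16]
barrel 0.17 136 (array([0.56493969, 0.23692286]), np.float64(0.052019770696239274)) [0.509 0.183 0.16 ] [0.593 0.29  0.18 ]
barrel 0.19 127 (array([0.56468017, 0.23712766]), np.float64(0.04916304839716573)) [0.512 0.185 0.18 ] [0.587 0.279 0.2  ]
barrel 0.21 129 (array([0.56968692, 0.23868932]), np.float64(0.051797503272623543)) [0.514 0.188 0.2  ] [0.63  0.286 0.22 ]
topface 379 [array([580.7, 242.3]), array([131.1,  89.2]), np.float64(19.8)]
(array([0.58114176, 0.23897462]), np.float64(0.059258279485839865))
top base 152 [array([549.3, 285.2]), array([133.7,  48.1]), np.float64(8.7)] [0.481 0.252 0.008] [0.612 0.317 0.021]
[[0.48, 0.254, 0.3], [0.495, 0.252, 0.301], [0.51, 0.26, 0.304], [0.525, 0.294, 0.305], [0.54, 0.296, 0.308], [0.555, 0.297, 0.309], [0.57, 0.299, 0.312], [0.585, 0.302, 0.314], [0.6, 0.304, 0.317], [0.615, 0.316, 0.317]]
[[0.25, 0.486], [0.265, 0.484], [0.28, 0.482], [0.295, 0.481], [0.31, 0.505]]
barrel 0.15 105 (array([0.56450264, 0.23911901]
[... 436 characters left out ...]
285 0.22 ]
topface 436 [array([577.8, 232.5]), array([ 92.6, 124.9]), np.float64(76.2)]
(array([0.58152293, 0.23996932]), np.float64(0.05782391006451575))
side base 543 [array([564.1, 241.2]), array([154.9, 145.7]), np.float64(7.7)] [0.48  0.16  0.008] [0.632 0.32  0.022]
[[0.48, 0.23, 0.302], [0.495, 0.161, 0.305], [0.51, 0.16, 0.306], [0.525, 0.163, 0.309], [0.54, 0.166, 0.309], [0.555, 0.166, 0.313], [0.57, 0.169, 0.313], [0.585, 0.284, 0.317], [0.6, 0.284, 0.32], [0.615, 0.302, 0.317], [0.63, 0.31, 0.317]]
[[0.16, 0.499], [0.175, 0.497], [0.19, 0.494], [0.205, 0.493], [0.22, 0.49], [0.235, 0.488], [0.25, 0.486], [0.265, 0.485], [0.28, 0.483], [0.295, 0.48], [0.31, 0.495], [0.325, 0.607]]
```

```bash
python3 -m creep '[[1,11,35,-30,0,0,0],[1,0,34,-50,0,0,0],[1,0,0,-60,0,0,0],[1,0,0,-40,0,0,0],[1,0,0,-30,0,0,0]]' 60
python3 -m creep '[[1,0,0,-25,0,0,0],[1,0,0,-20,0,0,0],[1,0,0,-6,0,0,0],[1,0,0,0,0,0,0]]'
```

```text
t: 9.95
eef_pos: [0.4824, -0.0751, 0.0272]
tool_rot: [0.0, 1.0, 0.004, -0.003]
contact_force: [0.5, -0.6, -0.3]
gripper_width: 1.001
grasp_force: 0.0
t: 10.45
eef_pos: [0.4843, -0.0759, -0.021]
tool_rot: [-0.0, 1.0, 0.004, -0.001]
contact_force: [0.8, -0.3, 0.4]
gripper_width: 1.001
grasp_force: 0.0
```

```bash
python3 -m creep '[[1,2,-3,2,0,0,0],[-1,0,0,0,0,0,0],[-1,0,0,0,0,0,0],[-1,0,0,0,0,0,0],[-1,0,0,0,0,0,0]]' 100
python3 -m creep '[[-1,0,0,0,0,0,0],[-1,0,0,0,0,0,0]]'
python3 - <<'E'
from m import *
p,d=snap('top','top7');P=cloud('top',d);X,Y,Z=P[...,0],P[...,1],P[...,2]
r=P[(X>.3)&(X<.41)&(Y<-.02)&(Y>-.14)&(Z>.05)&(Z<.068)]; print(len(r),circ(r[:,:2]),r[:,2].mean()); print(get_obs()['eef_pos'],get_obs()['gripper_width'])
E
```

```text
t: 11.08
eef_pos: [0.4873, -0.0792, -0.018]
tool_rot: [-0.0, 1.0, 0.003, 0.0]
contact_force: [-1.6, 0.3, 8.1]
gripper_width: 0.279
grasp_force: 98.1
t: 11.32
eef_pos: [0.4873, -0.0791, -0.018]
tool_rot: [-0.0, 1.0, 0.003, 0.0]
contact_force: [-1.8, 1.2, 7.9]
gripper_width: 0.282
grasp_force: 98.1
107 (array([ 0.36694095, -0.07928195]), np.float64(0.03242651948636396)) 0.0548583354273973
[ 0.48732291 -0.07911422 -0.0179828 ] 0.28074533750618447
```

```bash
python3 -m creep '[[-1,0,0,10,0,0,0],[-1,0,0,25,0,0,0],[-1,0,0,35,0,0,0],[-1,0,0,40,0,0,0],[-1,0,0,0,0,0,0]]'
python3 -m creep '[[-1,-6,30,0,0,0,0.171],[-1,-6,30,0,0,0,0.171],[-1,-6,30,0,0,0,0.171],[-1,-6,30,0,0,0,0.171],[-1,-6,30,0,0,0,0.171]]'
python3 -m creep '[[-1,-6,30,0,0,0,0.171],[-1,-6,30,0,0,0,0.171],[-1,-16,30,0,0,0,0.171],[-1,-16,30,0,0,0,0.171],[-1,-16,30,0,0,0,0.171]]'
python3 -m creep '[[-1,-16,31,0,0,0,0.171],[-1,-16,31,0,0,0,0.171],[-1,-16,31,0,0,0,0.171],[-1,0,0,0,0,0,0],[-1,0,0,0,0,0,0]]'
python3 -c "
from station import *
o=get_obs();print(o['eef_pos'].round(4),o['q'].round(2),o['tool_rot'].round(4),o['contact_force'],o['torque'])"
```

```text
t: 12.0
eef_pos: [0.4892, -0.0795, 0.0939]
tool_rot: [-0.0, 1.0, 0.003, 0.003]
contact_force: [0.0, 0.6, -4.2]
gripper_width: 0.28
grasp_force: 98.6
t: 12.62
eef_pos: [0.4557, 0.0716, 0.0904]
tool_rot: [-0.0, 0.907, 0.42, -0.001]
contact_force: [1.1, -0.2, -3.8]
gripper_width: 0.28
grasp_force: 98.8
t: 13.25
eef_pos: [0.3954, 0.221, 0.0903]
tool_rot: [-0.0, 0.652, 0.759, -0.001]
contact_force: [0.8, -0.0, -4.2]
gripper_width: 0.286
grasp_force: 98.9
t: 13.88
eef_pos: [0.3484, 0.3125, 0.0904]
tool_rot: [-0.0, 0.441, 0.898, -0.001]
contact_force: [0.1, -0.2, -4.2]
gripper_width: 0.286
grasp_force: 98.7
[0.3484 0.3125 0.0904] [-0.99  0.29  0.15  2.14 -0.06  0.72 -0.14] [-4.000e-04  4.408e-01  8.976e-01 -1.300e-03] [ 0.07091079 -0.1731356  -4.22196725] [0.30828576 0.26671527 0.04554726]
```

```bash
python3 - <<'E'
from m import *
A=[]
for n in('top','side'):
    p,d=snap(n,n+'8');A.append(p);P=cloud(n,d);X,Y,Z=P[...,0],P[...,1],P[...,2]
    b=(X>.35)&(X<.48)&(Y>.15)&(Y<.28)&(Z>.1)&(Z<.2)
    q=P[b]; print(n,len(q),np.histogram(q[:,2],np.arange(.1,.2,.01)))
    r=P[b&(Z>.155)&(Z<.18)]
    if len(r)>10: print(circ(r[:,:2]),r.mean(0)); Aq=np.c_[r[:,:2],np.ones(len(r))]; print('plane',np.linalg.lstsq(Aq,r[:,2],rcond=None)[0])
import press; press.go('8')
B=np.hstack([cv2.resize(A[0][150:300,200:400],(400,300)),cv2.resize(A[1][150:300,200:400],(400,300))])
cv2.imwrite('pics/z8.png',B[:,:,::-1])
E
```

```text
top 0 (array([0, 0, 0, 0, 0, 0, 0, 0, 0]), array([0.1 , 0.11, 0.12, 0.13, 0.14, 0.15, 0.16, 0.17, 0.18, 0.19]))
side 212 (array([ 2, 14, 19, 57, 55, 26, 39,  0,  0]), array([0.1 , 0.11, 0.12, 0.13, 0.14, 0.15, 0.16, 0.17, 0.18, 0.19]))
(array([0.4077361 , 0.23486204]), np.float64(0.018174962004207092)) [0.40005877 0.24286002 0.1615223 ]
plane [ 0.05993082 -0.07188477  0.15500439]
barrel 0.15 34 (array([0.55870093, 0.22445167]), np.float64(0.03938507533181043)) [0.521 0.183 0.142] [0.573 0.21  0.16 ]
barrel 0.17 61 (array([0.56739428, 0.2363209 ]), np.float64(0.05168791923255318)) [0.521 0.183 0.16 ] [0.586 0.289 0.18 ]
barrel 0.19 63 (array([0.56957539, 0.23961496]), np.float64(0.053871737287543665)) [0.516 0.183 0.18 ] [0.629 0.288 0.2  ]
barrel 0.21 89 (array([0.57103901, 0.23894415]), np.float64(0.05301579950078516)) [0.514 0.188 0.2  ] [0.63  0.287 0.22 ]
topface 397 [array([582.6, 232.6]), array([ 91.8, 129.7]), np.float64(74.4)]
(array([0.58312133, 0.2385787 ]), np.float64(0.05776999875771262))
top base 126 [array([587. , 183.6]), array([142.7,  29.8]), np.float64(7.9)] [0.518 0.161 0.008] [0.657 0.204 0.02 ]
[[0.525, 0.161, 0.17], [0.54, 0.163, 0.171], [0.555, 0.165, 0.172], [0.57, 0.165, 0.178], [0.585, 0.168, 0.18], [0.6, 0.172, 0.181], [0.615, 0.174, 0.203], [0.63, 0.175, 0.204], [0.645, 0.177, 0.203], [0.66, 0.178, 0.197]]
[[0.16, 0.518], [0.175, 0.531], [0.19, 0.62], [0.205, 0.621]]
topface 6 [array([641.2, 258.8]), array([ 2.4, 27.4]), np.float64(46.6)]
(array([0.6279433 , 0.24358287]), np.float64(0.02336293798862344))
side base 177 [array([527.7, 292.1]), array([91.1, 33.7]), np.float64(7.5)] [0.481 0.274 0.008] [0.571 0.313 0.022]
[[0.48, 0.284, 0.302], [0.495, 0.274, 0.305], [0.51, 0.274, 0.306], [0.525, 0.274, 0.309], [0.54, 0.281, 0.309], [0.555, 0.292, 0.313], [0.57, 0.301, 0.313]]
[[0.28, 0.483], [0.295, 0.481], [0.31, 0.498]]
```

View pics/z8.png

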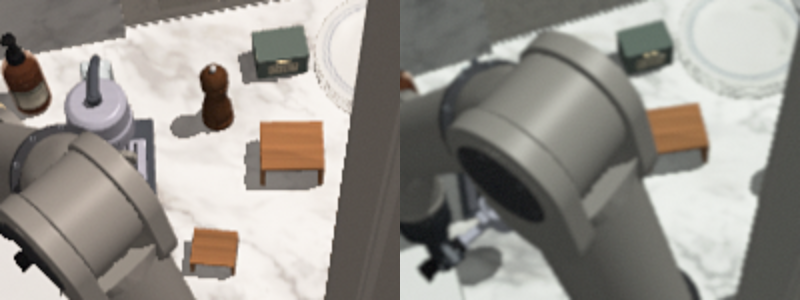

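The view shows the hand holding the portafilter in front of the press at (450,240) in the right half, roughly level. The jar, mill and cup have not been disturbed. Lowering and going in under the head.

```bash
python3 -m creep '[[-1,0,0,-17,0,0,0],[-1,0,0,-17,0,0,0],[-1,0,0,0,0,0,0]]'
python3 -m creep '[[-1,25,4,0,0,0,0],[-1,25,4,0,0,0,0],[-1,25,4,0,0,0,0],[-1,0,0,0,0,0,0]]'
python3 -m creep '[[-1,25,4,0,0,0,0],[-1,25,4,0,0,0,0],[-1,17,1,0,0,0,0],[-1,0,0,0,0,0,0],[-1,0,0,0,0,0,0]]'
python3 -c "
from station import *
o=get_obs();print(o['eef_pos'].round(4),o['q'].round(2),o['tool_rot'].round(4),o['contact_force'],o['torque'])"
```

```text
t: 14.35
eef_pos: [0.3487, 0.312, 0.0565]
tool_rot: [-0.0, 0.441, 0.897, -0.002]
contact_force: [-0.2, -0.3, -4.2]
gripper_width: 0.281
grasp_force: 98.8
t: 14.85
eef_pos: [0.4268, 0.3255, 0.0584]
tool_rot: [0.001, 0.442, 0.897, 0.001]
contact_force: [-1.0, -0.1, -3.8]
gripper_width: 0.281
grasp_force: 98.9
t: 15.48
eef_pos: [0.4898, 0.3344, 0.0573]
tool_rot: [-0.001, 0.44, 0.898, -0.001]
contact_force: [0.2, 0.1, -3.8]
gripper_width: 0.282
grasp_force: 99.0
[0.4898 0.3344 0.0573] [-0.82  0.51  0.15  1.88 -0.11  0.76  0.05] [-6.000e-04  4.402e-01  8.979e-01 -6.000e-04] [ 0.19863957  0.05981744 -3.81699108] [0.28246618 0.20407127 0.02565215]
```

```bash
python3 -m creep '[[-1,1,-1,5,0,0,0],[-1,0,0,4,0,0,0],[-1,0,0,2,0,0,0],[-1,0,0,0,0,0,0]]'
python3 - <<'E'
from m import *
o=get_obs();print(o['contact_force'],o['eef_pos'])
p,d=snap('top','top9');P=cloud('top',d);X,Y,Z=P[...,0],P[...,1],P[...,2]
p2,d2=snap('side','side9')
B=np.hstack([cv2.resize(p[180:280,200:300],(400,400)),cv2.resize(p2[170:270,180:280],(400,400))])
cv2.imwrite('pics/z9.png',B[:,:,::-1])
E
```

```text
t: 15.98
eef_pos: [0.4922, 0.3339, 0.0688]
tool_rot: [0.0, 0.44, 0.898, 0.0]
contact_force: [0.0, 0.4, -3.7]
gripper_width: 0.282
grasp_force: 99.0
[ 0.04032792  0.4331418  -3.70342386] [0.49221751 0.33385514 0.06883028]
```

View pics/z9.png

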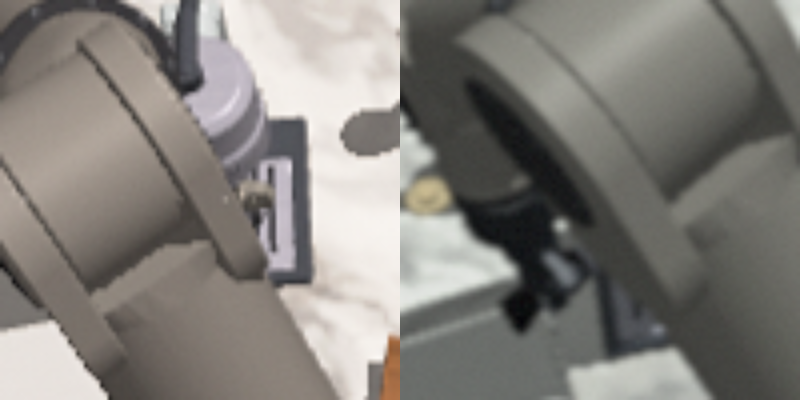

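The arm hides the fit from both cameras. There is no contact force with the rim already about 3 mm inside the hole, so I'll keep raising by feel.

```bash
python3 -m creep '[[-1,-1,0,2,0,0,0],[-1,0,0,2,0,0,0],[-1,0,0,2,0,0,0],[-1,0,0,0,0,0,0]]'
python3 -m creep '[[-1,0,0,2,0,0,0],[-1,0,0,2,0,0,0],[-1,0,0,0,0,0,0]]'
```

```text
t: 16.58
eef_pos: [0.4914, 0.3338, 0.0748]
tool_rot: [0.0, 0.44, 0.898, 0.0]
contact_force: [-0.3, 0.4, -3.7]
gripper_width: 0.282
grasp_force: 99.0
t: 16.95
eef_pos: [0.4913, 0.3338, 0.0787]
tool_rot: [0.0, 0.44, 0.898, 0.0]
contact_force: [0.1, 0.0, -4.4]
gripper_width: 0.279
grasp_force: 99.0
```

```bash
python3 -m creep '[[-1,0,0,3,0,0,0],[-1,0,0,3,0,0,0],[-1,0,0,2,0,0,0],[-1,0,0,1,0,0,0],[-1,0,0,0,0,0,0]]'
```

```text
t: 17.58
eef_pos: [0.4912, 0.3337, 0.0876]
tool_rot: [0.0, 0.44, 0.898, 0.0]
contact_force: [-0.0, 0.2, -3.7]
gripper_width: 0.28
grasp_force: 99.0
```

```bash
python3 -m creep '[[-1,0,0,0,0,0,0],[-1,0,0,0,0,0,0]]'
```

```text
t: 17.82
eef_pos: [0.4911, 0.3337, 0.0874]
tool_rot: [-0.0, 0.44, 0.898, -0.0]
contact_force: [-0.3, -0.4, -4.3]
gripper_width: 0.279
grasp_force: 99.0
```

```bash
python3 -m creep '[[-1,-9.6,-8.3,0,0,0,0.105],[-1,-8.6,-9.1,0,0,0,0.105],[-1,0,0,0,0,0,0]]'
```

```text
t: 18.2
eef_pos: [0.4726, 0.3156, 0.0875]
tool_rot: [-0.0, 0.344, 0.939, -0.0]
contact_force: [-0.3, 0.1, -3.4]
gripper_width: 0.278
grasp_force: 99.0
```

```bash
python3 -m creep '[[-1,-7.7,-10.1,0,0,0,0.105],[-1,-6.5,-10.7,0,0,0,0.105],[-1,-5.4,-11.4,0,0,0,0.105],[-1,0,0,0,0,0,0]]'
```

```text
t: 18.7
eef_pos: [0.4536, 0.2836, 0.0875]
tool_rot: [-0.0, 0.194, 0.981, -0.0]
contact_force: [0.4, 0.1, -4.5]
gripper_width: 0.283
grasp_force: 99.0
```

```bash
python3 -m creep '[[-1,-4.2,-11.9,0,0,0,0.105],[-1,-2.9,-12.3,0,0,0,0.105],[-1,-1.6,-12.5,0,0,0,0.105],[-1,0,0,0,0,0,0]]'
python3 -m creep '[[-1,-0.2,-12.6,0,0,0,0.105],[-1,0.6,-10,0,0,0,0.085],[-1,0,0,0,0,0,0]]'
```

```text
t: 19.2
eef_pos: [0.4451, 0.2471, 0.0875]
tool_rot: [-0.0, 0.038, 0.999, -0.0]
contact_force: [-0.0, -0.1, -3.7]
gripper_width: 0.279
grasp_force: 99.0
t: 19.58
eef_pos: [0.4455, 0.2251, 0.0875]
tool_rot: [0.0, -0.057, 0.998, 0.0]
contact_force: [-0.1, 0.5, -4.6]
gripper_width: 0.281
grasp_force: 99.0
```

```bash
python3 -m creep '[[-1,0.3,-2,0,0,0,0.015],[-1,0,0,-2,0,0,0],[-1,0,0,-2,0,0,0],[-1,0,0,0,0,0,0]]'
python3 -m creep '[[-1,0,0,-1,0,0,0],[-1,0,0,-1,0,0,0],[-1,0,0,0,0,0,0]]'
python3 -m creep '[[-1,0,0,-1,0,0,0],[-1,0,0,0,0,0,0]]'
```

```text
t: 20.08
eef_pos: [0.4453, 0.223, 0.0833]
tool_rot: [-0.0, -0.066, 0.998, -0.0]
contact_force: [0.1, 0.3, -3.1]
gripper_width: 0.278
grasp_force: 99.0
t: 20.45
eef_pos: [0.4456, 0.2231, 0.0819]
tool_rot: [0.0, -0.067, 0.998, 0.0]
contact_force: [-1.7, -1.5, 1.1]
gripper_width: 0.282
grasp_force: 99.6
t: 20.7
eef_pos: [0.4457, 0.2231, 0.0812]
tool_rot: [0.0, -0.067, 0.998, 0.0]
contact_force: [-4.0, -2.3, 7.1]
gripper_width: 0.282
grasp_force: 100.4
```

```bash
python3 -m creep '[[-1,0,0,0.8,0,0,0],[-0.2,0,0,0,0,0,0],[0.2,0,0,0,0,0,0],[1,0,0,0,0,0,0],[1,0,0,0,0,0,0]]' 30
python3 -m creep '[[1,0,0,0,0,0,0],[1,0,0,10,0,0,0],[1,-5,0,40,0,0,0],[1,-10,0,50,0,0,0],[1,0,0,50,0,0,0]]'
```

```text
t: 21.32
eef_pos: [0.4455, 0.2228, 0.0812]
tool_rot: [-0.0, -0.066, 0.998, -0.0]
contact_force: [0.6, 0.6, 0.0]
gripper_width: 0.99
grasp_force: 0.0
t: 21.95
eef_pos: [0.4296, 0.2227, 0.2335]
tool_rot: [0.0, -0.067, 0.998, 0.0]
contact_force: [0.4, 0.2, 0.2]
gripper_width: 0.997
grasp_force: 0.0
```

```bash
python3 -m creep '[[1,-15,45,30,0,0,0],[1,-15,50,0,0,0,0],[1,0,50,0,0,0,0],[1,0,50,0,0,0,0],[1,0,40,0,0,0,0]]'
python3 - <<'E'
from m import *
A=[]
for n in('top','side'):
    p,d=snap(n,n+'10');A.append(p);P=cloud(n,d);X,Y,Z=P[...,0],P[...,1],P[...,2]
    b=(X>.39)&(X<.505)&(Y>.15)&(Y<.30)&(Z>.09)&(Z<.17)
    q=P[b]; print(n,len(q))
    if len(q)>5:
        print(q.min(0).round(3),q.max(0).round(3),np.polyfit(q[:,0],q[:,1],1)); t=q[q[:,2]>.128]; 
        for x0 in(.415,.43,.445,.46,.475,.49):
            s=q[abs(q[:,0]-x0)<.008]
            if len(s): print(x0,s.mean(0).round(4),s[:,2].max().round(4))
B=np.hstack([cv2.resize(A[0][150:270,200:320],(400,400)),cv2.resize(A[1][150:270,190:310],(400,400))])
cv2.imwrite('pics/z10.png',B[:,:,::-1])
E
```

```text
t: 22.58
eef_pos: [0.3999, 0.4598, 0.262]
tool_rot: [0.0, -0.067, 0.998, 0.0]
contact_force: [-0.5, -0.1, 1.2]
gripper_width: 0.996
grasp_force: 0.0
top 0
side 153
[0.406 0.208 0.105] [0.484 0.241 0.142] [0.2637935  0.11090165]
0.415 [0.4132 0.2202 0.129 ] 0.1417
0.43 [0.4299 0.2224 0.1366] 0.1422
0.445 [0.4434 0.2266 0.1378] 0.1421
0.46 [0.459  0.2338 0.1372] 0.1415
0.475 [0.473  0.2385 0.1364] 0.1404
0.49 [0.4843 0.2413 0.1311] 0.1311
```

View pics/z10.png

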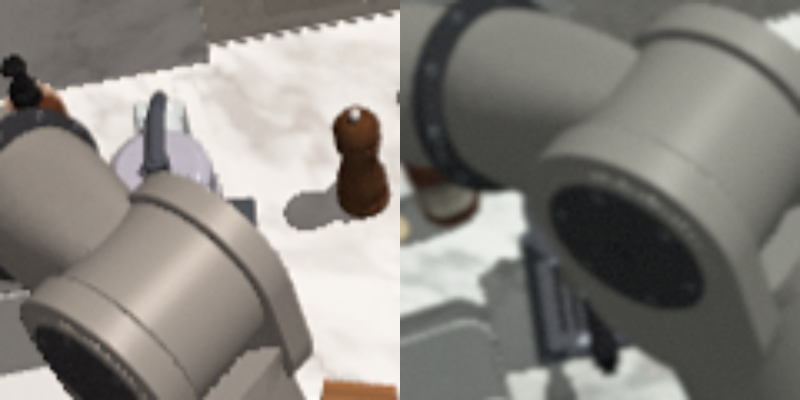

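The handle hangs level: its top is at z ≈ 0.14 along its whole length and its end is near (0.406, 0.22), close to the locked pose. Handing in.

```bash
python3 -c "
from station import *
print(hand_in())"
```

```text
the job is handed in; nothing more can be done
None
```

The job is handed in at about 23 s of the 72 allowed: the portafilter hangs level in the group head's notches with its handle to the front, as far as depth readings and contact forces show (the arm hid most of it from both cameras), and I saw no sign that the cup, jar or mill moved.

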